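# Make up a wheel-change kit and a honing kit in their fitted trays

## Task

Make up the two kits that go out with the grinder. The smaller tray is for the wheel change: lay the dressing stick in its long pocket, put the steel spacer ring flat at the bottom of its round well and then the flange nut, flange down, on top of the ring, in the order they go on the spindle. The larger tray is for honing: lay the whetstone in its long pocket and stand the lidded tub of honing paste upright in its round well; leave the brass bush and the hex key, which belong to neither kit, where they are.

Things in the scene. Friction and masses are not known exactly. Their poses are not given: they have to be found in the camera images.
- honing_tray: The larger kit tray, black on a grey floor plate, fixed: 84 (x) by 228 mm (y), top at z = 20 mm, pocket floors at z = 4 mm. Long pocket 55 (x) by 142 mm (y), centre x = 0, y = -33 mm; round well 56 mm in diameter, centre x = 0, y = +76 mm. Through each centre a finger channel 32 mm wide crosses the tray along x, down to the floor (fingers closing along x fit). Origin: centre of the underside.
- wheel_tray: The smaller kit tray of the same make, fixed: 74 (x) by 188 mm (y), top at z = 20 mm, pocket floors at z = 4 mm. Long pocket 35 (x) by 112 mm (y), centre x = 0, y = -28 mm; round well 46 mm in diameter, centre x = 0, y = +61 mm. Finger channels 32 mm wide cross it along x through both centres, down to the floor. Origin: centre of the underside.
- whetstone: The whetstone, plain grey-green block 45 mm wide (x), 130 mm long (y), 22 mm high, 0.33 kg; lies flat. For the honing tray's long pocket. Its origin is the centre of its underside, z up.
- paste_jar: Lidded tub, pale grey with a blue screw lid, 47 mm in diameter, 46 mm high (lid in the top 12 mm; 44 mm across the body below it), 0.08 kg; stands upright. For the honing tray's well. Its origin is the centre of its underside, z up.
- dressing_stick: Dressing stick for the grinding wheel, speckled light grey square bar 25 mm wide (x), 100 mm long (y), 25 mm high, 0.11 kg. For the wheel tray's long pocket. Its origin is the centre of its underside, z up.
- spacer_ring: Turned steel spacer ring, plain flat ring, 38 mm in diameter and 11 mm high, 0.06 kg; lies flat. Goes at the bottom of the wheel tray's well. Its origin is the centre of its underside, z up.
- flange_nut: Steel flange nut: a round flange 38 mm in diameter and 5 mm high below, on it a hexagon 27 mm across the flats (along x; 30 mm along y across the corners) up to 19 mm; 0.09 kg. Stands on its flange. On the ring in the well its underside is at the tray's z = 15 mm. Its origin is the centre of its underside, z up.
- brass_bush: Brass flanged bush, 32 mm in diameter, 24 mm high; belongs to neither kit and stays where it is. Its origin is the centre of its underside, z up.
- hex_key: Black steel hex key, an L lying flat, 134 mm long (y) and 39 mm over its short arm (x), 9 mm thick; belongs to neither kit and stays where it is. Its origin is the centre of its underside, z up.
There are look-alikes about, which are no part of the job. What is shaped like the flange_nut but black or orange is not meant.

How it is judged (in metres and radians):
At the end, for the whole second after the job is handed in: Stone and tub in the honing tray, stick, ring and on it the nut in the wheel tray: each within 10 mm of its pocket's centre along the tray's x and y, within 3 mm of its seated height and 0.15 rad of upright, stone and stick within 0.2 rad of the pocket's length; all released and at rest (x of whetstone in the frame of honing_tray between -0.01 and 0.01 m and y of whetstone in the frame of honing_tray between -0.043 and -0.023 m and z of whetstone in the frame of honing_tray between 0.001 and 0.007 m and angle between each of whetstone, paste_jar, dressing_stick, spacer_ring, flange_nut's own z axis and vertical below 0.15 rad and angle between the y axis of whetstone and the y axis of honing_tray, either way round below 0.2 rad and linear speed of each of whetstone, paste_jar, dressing_stick, spacer_ring, flange_nut below 0.02 m/s and x of paste_jar in the frame of honing_tray between -0.01 and 0.01 m and y of paste_jar in the frame of honing_tray between 0.066 and 0.086 m and z of paste_jar in the frame of honing_tray between 0.001 and 0.007 m and x of dressing_stick in the frame of wheel_tray between -0.01 and 0.01 m and y of dressing_stick in the frame of wheel_tray between -0.038 and -0.018 m and z of dressing_stick in the frame of wheel_tray between 0.001 and 0.007 m and angle between the y axis of dressing_stick and the y axis of wheel_tray, either way round below 0.2 rad and x of spacer_ring in the frame of wheel_tray between -0.01 and 0.01 m and y of spacer_ring in the frame of wheel_tray between 0.051 and 0.071 m and z of spacer_ring in the frame of wheel_tray between 0.001 and 0.007 m and x of flange_nut in the frame of wheel_tray between -0.01 and 0.01 m and y of flange_nut in the frame of wheel_tray between 0.051 and 0.071 m and z of flange_nut in the frame of wheel_tray between 0.012 and 0.018 m); the robot touches nothing.
It fails at once if the brass bush is moved more than 20 mm (distance of brass_bush from where it was at the start of the episode above 0.02 m).
It fails at once if the hex key is moved more than 20 mm (distance of hex_key from where it was at the start of the episode above 0.02 m).
It also fails if it takes over 134 s, if anything falls off the work surface, if the arm or the gripper's body presses on something with over 40 N, if the wrist force passes 120 N, or if a joint passes its speed limit or range.

## Robot

A 6-joint arm with a two-finger parallel gripper is mounted at the origin on a cart in front of the work surface, level with it; the furniture and walls round the work are solid. World frame = base frame: x ahead of the robot, y to its left, z up, the work surface at z = 0. Lengths are in mm, angles in degrees, forces in N, time in s.
With the tool pointing down it reaches from about 300 to 850 mm from the base axis. Payload 4.2 kg.
Tool frame: the origin (TCP) lies midway between the tips of the shut fingers; the grasp point (between the pads) lies 19 mm behind it (pinch_z is the distance from the TCP to the grasp point, in mm); z points along the fingers, y is the line along which they close (so a half turn about z gives the same grasp; the last joint's range is limited). The gripper opens to 91 mm and grips with 3 to 60 N. Pads are 32 mm wide; open, the fingers measure 118 mm over their backs; the gripper's body (76 mm by 178 mm) begins 60 mm behind the grasp point.
Start: joints at [-66.062, 18.312, 89.639, -0, 72.044, -1.146], TCP at [243.775, -520.785, 213.976] pointing down, gripper open.
Joint ranges: [-177.97, 177.97], [-48.28, 115.42], [12.27, 149.76], [-77.06, 257.06], [2.81, 150.46], [-146.56, 146.56]. Speed limits (degrees/s): [147.25, 147.25, 180, 180, 180, 180].

## Interface

Orientations are given as [roll, pitch, yaw] about the fixed x, y, z axes, in that order (R = Rz(yaw) Ry(pitch) Rx(roll)).
In Python, from workcell import * gives the robot as it stands.
- The arm moves only by the tool step_arm, never from a script. Its argument "steps" is a list of rows, each a list of 7 numbers: the turn, a rotation vector about the tool's x, y, z in degrees, then the shift along the tool's x, y, z in mm, then the opening, from 0 (shut) to 1 (fully open). In form: [[rx, ry, rz, x, y, z, hand], ...]. A call has exactly 8 rows; each row shifts and turns the commanded pose from where the row before left it, along the tool's axes as they then stand; what a row does not reach is not made up. A row lasts 1/8 s, in which the tool goes at most 62.5 mm and 10.7 degrees, less where a joint would pass 70% of its speed; a pose out of reach is approached as far as the arm can. A call is refused whole if a number of a shift passes 62.5 or a number of a turn 10.7, either way. A call with a gripper value outside its range is refused whole. The fingers move at their own pace and stop on an object; "force" is the grip in N (left out, the last holds). Time passes only in rows, so rows that do not move let the fingers close, or fill a call up. It gives the time, the measured TCP pose, the force, the opening and the grip force at its end, in the units of the state.
- state(): the state, without advancing time (a new reading comes with each control period).
- grab_frame(name): name is "scene" or "top" or "wrist"; returns a dict with "image" (384x512x3 uint8, blue, green, red), "fovy" (degrees; the focal length in pixels is half the picture's height over the tangent of half this angle, whatever the lens; pixels are square), "cx", "cy" (the principal point, pixels), "origin" and "rotation" of the camera in the world; the wrist camera has in their place "tool_from_camera" (4x4, takes a point from camera to tool coordinates, whose origin is the TCP and whose axes are the flange's). Camera axes: x right, y down, z forward; pixel columns grow to the right and rows downward; lengths in mm; the calibration is good to about 2 mm. A picture is of the moment at which its call begins: read the wrist's pose just before it. There is no depth.
- job_done(): hands the job in; it is judged then, once.
The state is a dict: "time_s": time; "qpos": joint angles; "qvel": joint speeds; "effort": joint torques, N m; "ee_pos": TCP position; "ee_rot": TCP orientation; "force": force on the tool from outside, world axes, zero at the start; "torque": the same for the moment, N m; "gripper_width": finger opening in mm; "gripper_force": force on a finger pad.
Only numpy, scipy, OpenCV 4.12 (cv2) and the standard library are available. Lean on these libraries where they do the work, as an engineer would, in place of code of your own. Each camera call takes 0.05 s, during which the arm holds its last target. There are 200 camera calls.

## Working session

There is one attempt and no reset: what is moved stays moved. The work goes in short steps, Python scripts to look and compute and a tool call to move; the robot and the scene stay as the last step left them, time stands still between calls to the robot, and variables do not carry over. Pictures are saved under pics/ and viewed, at most 14 in all, crops included, and the job is handed in when it is done.

Besides the shell and the picture viewer there is one more tool, called after "Emit:" as name([rows], argument=value, ...), one row to a line, values as JSON. step_arm: Moves the arm, as the interface text tells. Its arguments: {"type":"object","properties":{"steps":{"type":"array","items":{"type":"array","items":{"type":"number"}}},"force":{"type":"number"}},"required":["steps"]}

```bash
ls; mkdir -p pics
cat > h.py <<'E'
from workcell import *
import numpy as np, cv2
def ray(f,u,v):
    F=f["image"].shape[0]/2/np.tan(np.radians(f["fovy"])/2)
    d=np.array([(u-f["cx"])/F,(v-f["cy"])/F,1.0])
    return np.array(f["origin"]),np.array(f["rotation"])@d
def onplane(f,u,v,z):
    o,d=ray(f,u,v); return o+d*(z-o[2])/d[2]
def proj(f,p):
    F=f["image"].shape[0]/2/np.tan(np.radians(f["fovy"])/2)
    c=np.array(f["rotation"]).T@(np.array(p)-np.array(f["origin"]))
    return np.array([F*c[0]/c[2]+f["cx"],F*c[1]/c[2]+f["cy"]])
E
python3 - <<'E'
from h import *
import pickle
print(state())
for n in("top","scene"):
    f=grab_frame(n); pickle.dump(f,open(n+".pkl","wb"))
    print(n,f["fovy"],f["cx"],f["cy"],f["origin"],np.round(f["rotation"],4).tolist())
    cv2.imwrite(f"pics/{n}.png",cv2.resize(f["image"],(800,600),interpolation=cv2.INTER_CUBIC))
E
```

```text
pics
{'time_s': 0.0, 'qpos': array([-6.60610206e+01,  1.83527921e+01,  8.97063355e+01, -1.19116113e-03,
        7.20444592e+01, -1.14490695e+00]), 'qvel': array([ 0.09756811,  0.01776275,  0.10098716, -0.06222774, -0.09957509,
        0.01837293]), 'effort': array([ 5.23183062e-04, -4.12460268e+01, -2.31975782e+01,  7.26906513e-02,
        4.56985726e-02, -1.45488543e-04]), 'ee_pos': array([ 243.56586014, -520.30435662,  213.10923029]), 'ee_rot': array([-1.79896411e+02, -9.37518848e-04,  2.50842537e+01]), 'force': array([-0.65451299,  0.17033508,  0.56544185]), 'torque': array([-0.01225656, -0.0272918 ,  0.02211736]), 'gripper_force': 0.0, 'gripper_width': 91.00914241816838}
top 45.283567330848385 252.12688814440742 187.77524400055415 [ 485.43147578  -15.85344652 1117.41487497] [-176.8828, 1.0529, -89.3748]
scene 44.66231481244387 250.72675000791818 189.78355238560738 [-177.38677926  593.8793291   587.52874034] [-120.2764, 0.1089, -129.4658]
```

```bash
sed -i 's/^import numpy as np, cv2/import numpy as np, cv2\nfrom scipy.spatial.transform import Rotation as R_\nM=lambda r:R_.from_euler("xyz",r,degrees=True).as_matrix()/; s/np.array(f\["rotation"\])/M(f["rotation"])/' h.py; cat h.py|head -8
```

```text
from workcell import *
import numpy as np, cv2
from scipy.spatial.transform import Rotation as R_
M=lambda r:R_.from_euler("xyz",r,degrees=True).as_matrix()
def ray(f,u,v):
    F=f["image"].shape[0]/2/np.tan(np.radians(f["fovy"])/2)
    d=np.array([(u-f["cx"])/F,(v-f["cy"])/F,1.0])
    return np.array(f["origin"]),M(f["rotation"])@d
```

View pics/top.png

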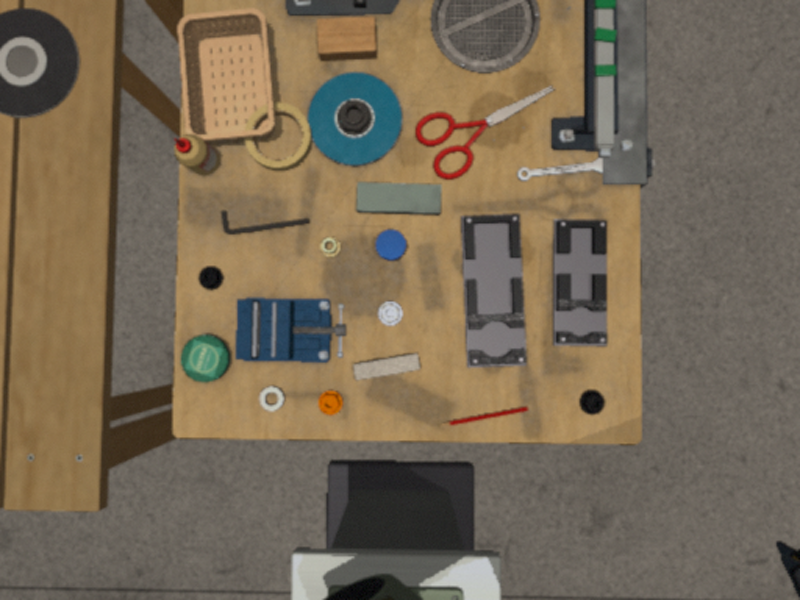

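View pics/scene.png

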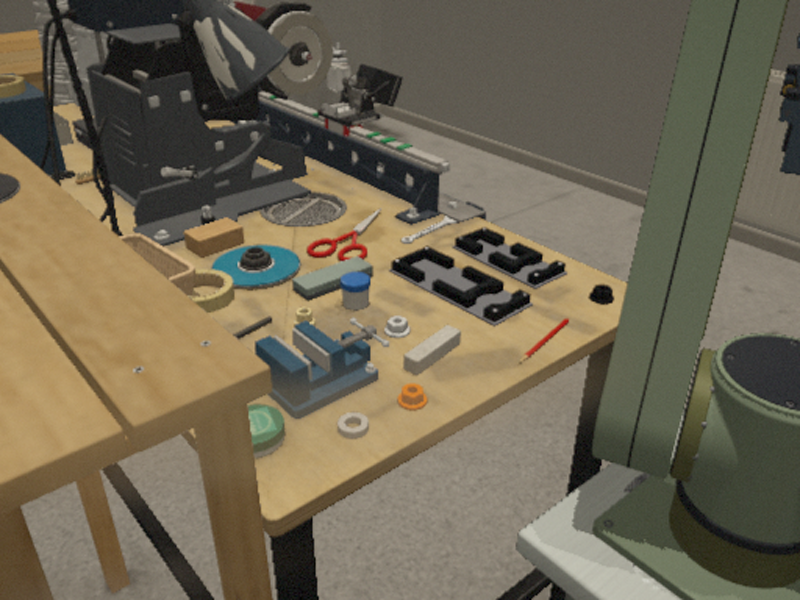

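The top view (800-wide picture pixels) shows these parts:
- **Kit parts:** whetstone (398,198), blue-lidded tub (391,245), steel nut (390,313), stick (387,366), ring (272,398).
- **Trays:** honing (493,290) and wheel (580,282), with the wells towards the robot.
- **Stay put:** brass bush (330,246), hex key (265,223).
- **Look-alikes:** for the nut, black ones at (210,277), (592,402) and (354,117), and an orange one at (330,402). For the ring, the tan ring at (278,135) and the bush at (330,246). For the stone, the wood block at (347,38). For the tub, the green lid at (205,357).

By the descriptions I choose the silver nut, the white-grey ring, the green-grey block and the blue-lidded tub.

```bash
cat > m.py <<'E'
from h import *
import pickle
f=pickle.load(open("top.pkl","rb")); im=f["image"]; hsv=cv2.cvtColor(im,cv2.COLOR_BGR2HSV)
s=0.64
objs=dict(stone=(398,198,55,26,22),jar=(391,245,24,24,46),nut=(390,313,20,20,10),stick=(387,366,45,24,25),ring=(272,398,20,20,11),htray=(493,290,40,84,20),wtray=(580,282,36,74,20),bush=(330,246,16,16,20),key=(265,223,55,20,5))
big=cv2.resize(im,None,fx=4,fy=4,interpolation=cv2.INTER_CUBIC)
lab=cv2.cvtColor(big,cv2.COLOR_BGR2LAB).astype(float)
for n,(u,v,w,h,z) in objs.items():
    u0,u1,v0,v1=[int(round(a*s*4)) for a in(u-w,u+w,v-h,v+h)]
    L=lab[v0:v1,u0:u1]
    b=np.median(np.vstack([L[0],L[-1],L[:,0],L[:,-1]]),0)
    d=np.hypot(L[...,1]-b[1],L[...,2]-b[2])
    m=(d>14).astype(np.uint8)*255
    m=cv2.morphologyEx(m,cv2.MORPH_OPEN,np.ones((5,5)))
    cs,_=cv2.findContours(m,cv2.RETR_EXTERNAL,cv2.CHAIN_APPROX_NONE)
    c=max(cs,key=cv2.contourArea)[:,0].astype(float)
    c=(c+[u0,v0]+0.5)/4-0.5
    P=np.array([onplane(f,a[0],a[1],z) for a in c])[:,:2].astype(np.float32)
    (cx,cy),(a,bb),ang=cv2.minAreaRect(P)
    if bb>a: ang+=90   # direction of the longer side... 
    print(n,"c",round(cx,1),round(cy,1),"size",round(max(a,bb),1),round(min(a,bb),1),"long dir",round((ang if a>=bb else ang)%180,1))
    cv2.drawContours(big,[np.int32((c+0.5)*4)],-1,(0,0,255),1)
cv2.imwrite("pics/seg.png",cv2.resize(big[350:1150,350:1650],(800,492),interpolation=cv2.INTER_AREA))
E
python3 m.py
```

```text
stone c 692.0 0.1 size 129.7 47.6 long dir 88.7
jar c 616.8 11.4 size 48.8 48.6 long dir 0.6
nut c 516.0 11.8 size 39.1 39.1 long dir 90.6
stick c 434.5 15.9 size 99.8 27.2 long dir 99.7
ring c 383.2 191.2 size 38.1 37.9 long dir 1.1
htray c 551.9 -145.3 size 233.1 92.5 long dir 2.8
wtray c 565.8 -276.6 size 194.0 81.5 long dir 179.9Traceback (most recent call last):
  File "m.py", line 16, in <module>
    c=max(cs,key=cv2.contourArea)[:,0].astype(float)
      ~~~^^^^^^^^^^^^^^^^^^^^^^^^
ValueError: max() iterable argument is empty
```

Emit:
step_arm([
  [0,0,8.4,0,0,-45,1],
  [0,0,8.4,0,0,-45,1],
  [0,0,8.3,0,0,-45,1],
  [0,0,0,40,-40,0,1],
  [0,0,0,40,-40,0,1],
  [0,0,0,40,-40,0,1],
  [0,0,0,40,-40,0,1],
  [0,0,0,40,-40,0,1],
])

```text
time_s: 1.1
ee_pos: [444.7, -319.3, 348.6]
ee_rot: [-180.0, 0.0, -0.0]
force: [1.2, -0.8, 0.7]
gripper_width: 91.2
gripper_force: 0.0
```

Emit:
step_arm([
  [0,0,0,40,-40,0,1],
  [0,0,0,40,-40,0,1],
  [0,0,0,30,-30,0,1],
  [0,0,0,0,0,0,1],
  [0,0,0,0,0,0,1],
  [0,0,0,0,0,0,1],
  [0,0,0,0,0,0,1],
  [0,0,0,0,0,0,1],
])

```text
time_s: 2.1
ee_pos: [553.5, -211.4, 349.1]
ee_rot: [180.0, -0.0, -0.1]
force: [0.2, -0.3, -0.0]
gripper_width: 90.9
gripper_force: 0.0
```

```bash
cat >> h.py <<'E'
def wrist(name=None):
    s=state(); f=grab_frame("wrist")
    T=np.eye(4); T[:3,:3]=M(s["ee_rot"]); T[:3,3]=s["ee_pos"]
    C=T@np.array(f["tool_from_camera"])
    f["origin"]=C[:3,3]; f["rotation"]=R_.from_matrix(C[:3,:3]).as_euler("xyz",degrees=True)
    if name: cv2.imwrite(f"pics/{name}.png",cv2.resize(f["image"],(800,600),interpolation=cv2.INTER_CUBIC))
    return f
def delta(x,y,z,yaw):
    "shift and turn left, in tool axes"
    s=state(); d=M(s["ee_rot"]).T@(np.array([x,y,z])-s["ee_pos"])
    print("t",round(s["time_s"],2),"pos",np.round(s["ee_pos"],1),"rot",np.round(s["ee_rot"],1),"w",round(s["gripper_width"],1),"gf",round(s["gripper_force"],1),"F",np.round(s["force"],1))
    print("turn z %.1f (first), shift then: "%((s["ee_rot"][2]-yaw+180)%360-180), np.round(M([180,0,yaw]).T@(np.array([x,y,z])-s["ee_pos"]),1))
E
python3 - <<'E'
from h import *
import pickle
f=wrist("w1"); pickle.dump(f,open("w1.pkl","wb"))
print(f["fovy"],f["cx"],f["cy"],f["origin"],f["rotation"]); delta(560,-210,350,0)
E
```

```text
70.50055725654362 254.43847974720777 191.72430138417516 [ 628.88960859 -212.04650283  521.12141275] [ 1.64493929e+02 -9.78319372e-02 -9.00672939e+01]
t 2.15 pos [ 553.6 -211.3  349.1] rot [ 1.8e+02 -0.0e+00 -1.0e-01] w 91.1 gf 0.0 F [ 0.9 -1.   0.4]
turn z -0.1 (first), shift then:  [ 6.4 -1.3 -0.9]
```

View pics/w1.png

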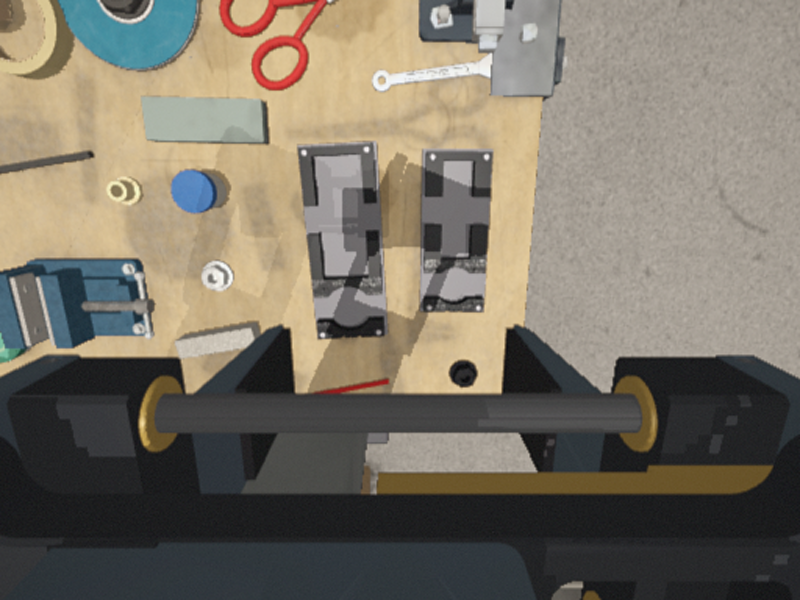

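The wrist view shows both trays with the four corner screws of each: honing (304,153), (366,150), (322,334), (380,331), and wheel (432,157), (487,157), (425,308), (483,306). I'll fix the tray poses from the screws in both views.

```bash
cat > scr.py <<'E'
from h import *
import pickle
def screws(f,pts,rad=5,z=20):
    g=cv2.cvtColor(f["image"],cv2.COLOR_BGR2GRAY).astype(float); out=[]
    for u,v in pts:
        u0,v0=int(round(u*.64)),int(round(v*.64)); W=g[v0-rad:v0+rad+1,u0-rad:u0+rad+1]
        # small bright blob near the guess: white top-hat
        t=cv2.morphologyEx(g,cv2.MORPH_TOPHAT,np.ones((7,7)))[v0-rad:v0+rad+1,u0-rad:u0+rad+1]
        yy,xx=np.mgrid[-rad:rad+1,-rad:rad+1]; w=t*np.exp(-(xx**2+yy**2)/18.); w[w<.5*w.max()]=0
        out.append(onplane(f,u0+(w*xx).sum()/w.sum(),v0+(w*yy).sum()/w.sum(),z)[:2])
    return np.array(out)
def show(n,P):  # far-left, far-right, near-left, near-right
    fa,ne=(P[0]+P[1])/2,(P[2]+P[3])/2; d=ne-fa
    print(n,np.round(P,1).tolist(),"c",np.round(P.mean(0),1),"len",np.round(np.hypot(*d),1),"wid",np.round([np.hypot(*(P[0]-P[1])),np.hypot(*(P[2]-P[3]))],1),"y-axis dir",round(np.degrees(np.arctan2(d[1],d[0]))%360,2))
if __name__=="__main__":
    t=pickle.load(open("top.pkl","rb")); w=pickle.load(open("w1.pkl","rb"))
    show("h top",screws(t,[(469,221),(514,218),(473,360),(519,357)]))
    show("h wri",screws(w,[(304,153),(366,150),(322,334),(380,331)]))
    show("w top",screws(t,[(560,224),(601,224),(560,340),(601,339)]))
    show("w wri",screws(w,[(432,157),(487,157),(425,308),(483,306)]))
E
python3 scr.py
```

```text
h top [[658.9, -108.1], [662.6, -177.9], [444.7, -118.1], [447.9, -187.7]] c [ 553.5 -147.9] len 214.7 wid [70.  69.7] y-axis dir 182.64
h wri [[660.8, -107.9], [664.4, -177.4], [444.8, -117.9], [448.2, -188.5]] c [ 554.5 -147.9] len 216.4 wid [69.6 70.7] y-axis dir 182.79
w top [[655.1, -251.3], [654.6, -312.0], [478.6, -251.0], [478.2, -311.1]] c [ 566.6 -281.3] len 176.5 wid [60.6 60.1] y-axis dir 179.8
w wri [[656.4, -251.8], [656.4, -312.1], [480.2, -250.5], [480.5, -311.9]] c [ 568.4 -281.6] len 176.0 wid [60.3 61.5] y-axis dir 179.77
```

```bash
cat > seg.py <<'E'
from h import *
def seg(f,box,z,thr=14,fill=True):
    "box u,v,halfw,halfh in 800-scale; returns centre,size,long-dir of blob on plane z"
    u,v,w,h=box; big=cv2.resize(f["image"],None,fx=4,fy=4,interpolation=cv2.INTER_CUBIC)
    lab=cv2.cvtColor(big,cv2.COLOR_BGR2LAB).astype(float)
    u0,u1,v0,v1=[max(0,int(round(a*2.56))) for a in(u-w,u+w,v-h,v+h)]
    L=lab[v0:v1,u0:u1]; b=np.median(np.vstack([L[0],L[-1],L[:,0],L[:,-1]]),0)
    m=(np.hypot(L[...,1]-b[1],L[...,2]-b[2])>thr).astype(np.uint8)*255
    m=cv2.morphologyEx(m,cv2.MORPH_OPEN,np.ones((5,5)))
    c=max(cv2.findContours(m,cv2.RETR_EXTERNAL,cv2.CHAIN_APPROX_NONE)[0],key=cv2.contourArea)[:,0].astype(float)
    c=(c+[u0,v0]+.5)/4-.5
    P=np.array([onplane(f,*a,z)[:2] for a in c],np.float32)
    r=cv2.minAreaRect(P); B=cv2.boxPoints(r); e=max(B[1]-B[0],B[2]-B[1],key=np.linalg.norm)
    return np.round(r[0],1),np.round(sorted(r[1]),1),round(float(np.degrees(np.arctan2(e[1],e[0]))%180),1)
E
python3 - <<'E'
from seg import *
import pickle
w=pickle.load(open("w1.pkl","rb")); t=pickle.load(open("top.pkl","rb"))
for n,b,c,z in [("stone",(205,119,75,34),(398,198,55,26),22),("jar",(197,191,32,32),(391,245,24,24),46),("nut",(217,277,28,25),(390,313,20,20),5),("stick",(216,341,48,27),(387,366,45,24),25)]:
    print(n,"wrist",seg(w,b,z),"top",seg(t,c,z))
print("ring",seg(t,(272,398,20,20),11))
for b,z in (((330,246,16,16),24),):
  print("bush",seg(t,b,z,7))
E
```

```text
stone wrist (array([694.3,  -2.7]), array([ 45.6, 134.6]), 88.7) top (array([6.92e+02, 1.00e-01]), array([ 47.6, 129.7]), 88.7)
jar wrist (array([619.2,   4.1]), array([46.4, 59.4]), 89.9) top (array([616.8,  11.4]), array([48.6, 48.8]), 0.6)
nut wrist (array([517.6,  11.5]), array([38.7, 39. ]), 82.9) top (array([516.2,  11.9]), array([39.3, 39.3]), 90.6)
stick wrist (array([432.9,   9.7]), array([ 60. , 111.3]), 89.9) top (array([434.5,  15.9]), array([27.2, 99.8]), 99.7)
ring (array([383.2, 191.2]), array([37.9, 38.1]), 1.1)
bush (array([618.4, 106.5]), array([22.2, 22.9]), 0.9)
```

Emit:
step_arm([
  [0,0,-2.7,0,0,0,0.8],
  [0,0,0,12.4,-36.5,33,0.8],
  [0,0,0,12.4,-36.5,33,0.8],
  [0,0,0,12.4,-36.5,33,0.8],
  [0,0,0,12.4,-36.5,33,0.8],
  [0,0,0,12.4,-36.5,33,0.8],
  [0,0,0,12.4,-36.5,33,0.8],
  [0,0,0,0,0,0,0.8],
])

```text
time_s: 3.15
ee_pos: [616.5, 13.5, 147.9]
ee_rot: [-180.0, 0.3, 2.9]
force: [-0.3, -0.0, 0.9]
gripper_width: 72.9
gripper_force: 0.0
```

Run:
```python
from h import *
f=wrist("w2"); delta(617.5,11.2,18,2.7)
```

```text
t 3.2 pos [617.4  12.1 149.8] rot [180.    0.2   2.8] w 73.1 gf 0.0 F [-0.3 -0.2  1. ]
turn z 0.1 (first), shift then:  [1.000e-01 9.000e-01 1.318e+02]
```

View pics/w2.png

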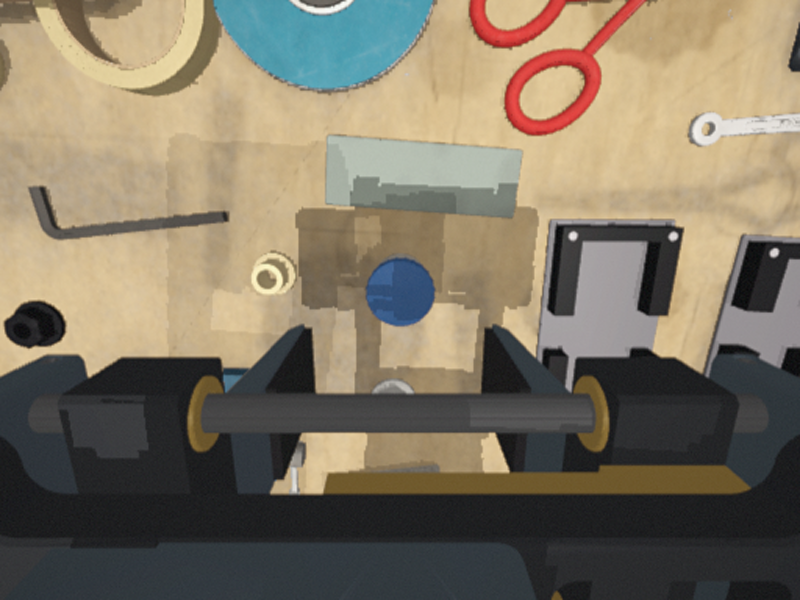

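The wrist view has the blue lid at (400,291), centred between the fingers. The stone is at (424,175) and the bush at (273,272), both clear of the fingers. I'll descend and grip.

Emit:
step_arm([
  [0,0,0,0,1,30,0.8],
  [0,0,0,0,0,30,0.8],
  [0,0,0,0,0,30,0.8],
  [0,0,0,0,0,25,0.8],
  [0,0,0,0,0,16.5,0.8],
  [0,0,0,0,0,0,0.8],
  [0,0,0,0,0,0,0.3],
  [0,0,0,0,0,0,0.3],
], force=20)

```text
time_s: 4.2
ee_pos: [618.9, 10.3, 20.7]
ee_rot: [180.0, -0.1, 2.7]
force: [0.1, -0.5, 0.5]
gripper_width: 55.2
gripper_force: 0.0
```

Emit:
step_arm([
  [0,0,0,0,0,0,0.3],
  [0,0,0,0,0,0,0.3],
  [0,0,0,0,0,0,0.3],
  [0,0,0,0,0,0,0.3],
  [0,0,0,0,0,-25,0.3],
  [0,0,0,0,0,-30,0.3],
  [0,0,0,0,0,-30,0.3],
  [0,0,0,0,0,0,0.3],
])

```text
time_s: 5.2
ee_pos: [619.4, 10.3, 106.2]
ee_rot: [180.0, -0.3, 2.7]
force: [0.5, -0.5, -0.8]
gripper_width: 44.1
gripper_force: 20.0
```

Run:
```python
from h import *
delta(478.1,-151.5,60,2.7)
```

```text
t 5.2 pos [619.4  10.3 106.2] rot [180.   -0.3   2.7] w 44.1 gf 20.0 F [ 0.5 -0.5 -0.8]
turn z -0.0 (first), shift then:  [-148.7  155.    46.2]
```

Emit:
step_arm([
  [0,0,0,-24.6,25.8,0,0.3],
  [0,0,0,-24.6,25.8,0,0.3],
  [0,0,0,-24.6,25.8,0,0.3],
  [0,0,0,-24.6,25.8,10,0.3],
  [0,0,0,-24.6,25.8,15,0.3],
  [0,0,0,-24.6,25.8,15,0.3],
  [0,0,0,0,0,0,0.3],
  [0,0,0,0,0,0,0.3],
])

```text
time_s: 6.2
ee_pos: [477.8, -151.0, 63.8]
ee_rot: [-180.0, 0.0, 2.7]
force: [0.1, 0.1, -0.7]
gripper_width: 44.3
gripper_force: 20.0
```

Run:
```python
from h import *
f=wrist("w3"); delta(478.7,-151.5,23,2.7)
```

```text
t 6.25 pos [ 478.3 -150.8   64.1] rot [-180.    -0.     2.7] w 44.4 gf 20.0 F [ 0.3 -0.1 -0.9]
turn z 0.0 (first), shift then:  [ 0.3  0.7 41.1]
```

View pics/w3.png

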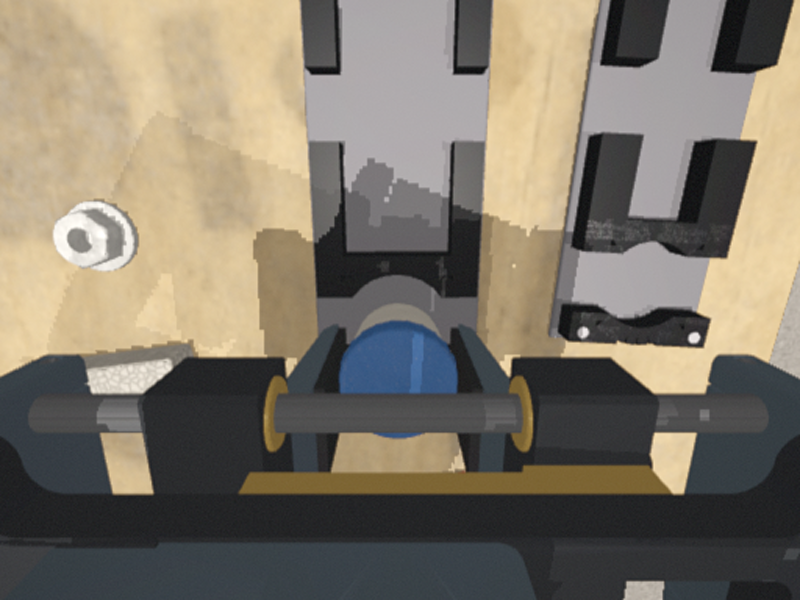

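The tub hangs upright at (399,375), laterally in line with the well, whose far edge is at (398,278). Lowering.

Emit:
step_arm([
  [0,0,0,0.3,0.7,10,0.3],
  [0,0,0,0,0,10,0.3],
  [0,0,0,0,0,8,0.3],
  [0,0,0,0,0,7,0.3],
  [0,0,0,0,0,5.5,0.3],
  [0,0,0,0,0,0,0.3],
  [0,0,0,0,0,0,0.3],
  [0,0,0,0,0,0,0.3],
])

```text
time_s: 7.25
ee_pos: [478.2, -151.9, 24.0]
ee_rot: [180.0, -0.0, 2.7]
force: [-1.0, 0.3, 0.8]
gripper_width: 44.2
gripper_force: 20.0
```

Emit:
step_arm([
  [0,0,0,0,0,0,0.75],
  [0,0,0,0,0,0,0.75],
  [0,0,0,0,0,0,0.75],
  [0,0,0,0,0,0,0.75],
  [0,0,0,0,0,-15,0.75],
  [0,0,0,0,0,-30,0.75],
  [0,0,0,0,0,-40,0.75],
  [0,0,0,0,0,-40,0.75],
])

```text
time_s: 8.25
ee_pos: [478.1, -151.8, 151.2]
ee_rot: [180.0, -0.1, 2.7]
force: [1.1, -0.4, 0.1]
gripper_width: 68.5
gripper_force: 0.0
```

Emit:
step_arm([
  [0,0,-10.7,0,0,0,0.75],
  [0,0,-10.7,0,0,0,0.75],
  [0,0,-10.7,0,0,0,0.75],
  [0,0,-10.7,0,0,0,0.75],
  [0,0,-10.7,0,0,0,0.75],
  [0,0,-10.7,0,0,0,0.75],
  [0,0,-10.7,0,0,0,0.75],
  [0,0,-10.7,0,0,0,0.75],
])

```text
time_s: 9.25
ee_pos: [478.2, -151.9, 150.1]
ee_rot: [179.9, 0.0, 88.6]
force: [1.2, 0.6, 0.4]
gripper_width: 68.4
gripper_force: 0.0
```

Emit:
step_arm([
  [0,0,-0.4,26.1,35.3,0,0.75],
  [0,0,0,26.1,35.3,0,0.75],
  [0,0,0,26.1,35.3,0,0.75],
  [0,0,0,26.1,35.3,0,0.75],
  [0,0,0,26.1,35.3,0,0.75],
  [0,0,0,26.1,35.3,0,0.75],
  [0,0,0,0,0,0,0.75],
  [0,0,0,0,0,0,0.75],
])

```text
time_s: 10.25
ee_pos: [693.0, -0.6, 149.4]
ee_rot: [-180.0, 0.0, 88.7]
force: [-0.4, -0.2, 0.6]
gripper_width: 68.7
gripper_force: 0.0
```

Run:
```python
from h import *
f=wrist("w4"); delta(693.7,0,14,88.7)
t=grab_frame("top"); import pickle; pickle.dump(t,open("top2.pkl","wb"))
```

```text
t 10.3 pos [692.7  -1.  149.4] rot [-180.     0.    88.7] w 68.4 gf 0.0 F [ 0.4 -0.6  0. ]
turn z -0.0 (first), shift then:  [  1.    0.9 135.4]
```

View pics/w4.png

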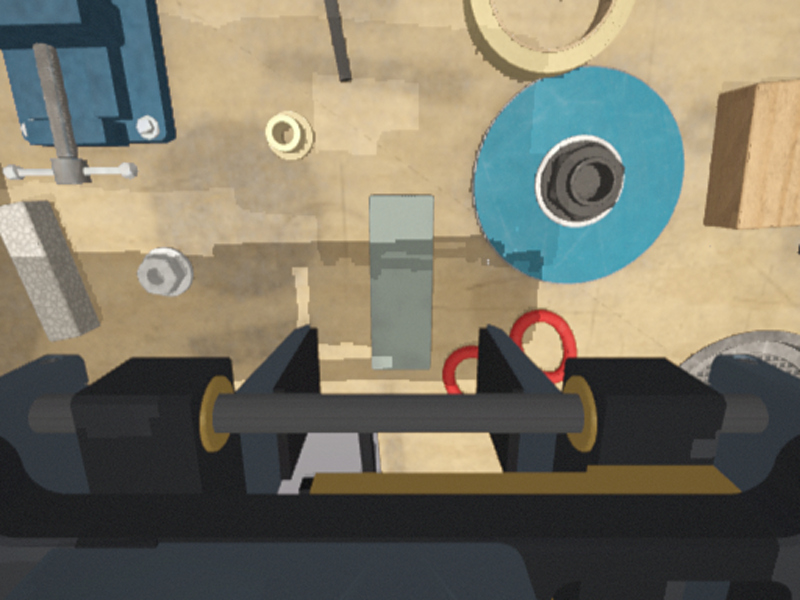

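The stone lies between the fingers, its ends at (402,195) and (402,369). The scissors at (460,370) lie outside the fingers' path. I'll check its centre from this frame, and the tub's seating in the new top view.

Run:
```python
from seg import *
import pickle
f=wrist(); a=[onplane(f,u*.64,v*.64,22)[:2].round(1) for u,v in((370,195),(433,195),(370,369),(431,369))]
print(a,np.mean(a,0))
t=pickle.load(open("top2.pkl","rb"))
hsv=cv2.cvtColor(t["image"],cv2.COLOR_BGR2HSV); m=cv2.inRange(hsv,(105,150,60),(125,255,255))[200:250,290:345]
ys,xs=np.nonzero(m); print(len(xs),onplane(t,xs.mean()+290,ys.mean()+200,50))
```

```text
[array([675.3,  64.9]), array([718.5,  63.9]), array([670. , -64.8]), array([716.8, -65.9])] [ 6.9515e+02 -4.7500e-01]
281 [ 477.80428298 -152.28144358   50.        ]
```

Emit:
step_arm([
  [0,0,0,0.7,1.5,30,0.75],
  [0,0,0,0,0,30,0.75],
  [0,0,0,0,0,30,0.75],
  [0,0,0,0,0,25,0.75],
  [0,0,0,0,0,15,0.75],
  [0,0,0,0,0,7,0.75],
  [0,0,0,0,0,0,0.75],
  [0,0,0,0,0,0,0.3],
], force=40)

```text
time_s: 11.4
ee_pos: [695.9, 0.2, 13.1]
ee_rot: [179.9, 0.0, 88.7]
force: [0.4, -0.5, 0.2]
gripper_width: 61.0
gripper_force: 0.0
```

Emit:
step_arm([
  [0,0,0,0,0,0,0.3],
  [0,0,0,0,0,0,0.3],
  [0,0,0,0,0,0,0.3],
  [0,0,0,0,0,0,0.3],
  [0,0,0,0,0,0,0.3],
  [0,0,0,0,0,0,0.3],
  [0,0,0,0,0,0,0.3],
  [0,0,0,0,0,0,0.3],
])

```text
time_s: 12.4
ee_pos: [695.4, 0.3, 12.6]
ee_rot: [180.0, 0.0, 88.7]
force: [-1.7, -0.2, 5.4]
gripper_width: 44.9
gripper_force: 40.0
```

Emit:
step_arm([
  [0,0,0,0,0,-10,0.3],
  [0,0,0,0,0,-20,0.3],
  [0,0,0,0,0,-20,0.3],
  [0,0,0,0,0,-20,0.3],
  [0,0,0,0,0,-15,0.3],
  [0,0,2,0,0,0,0.3],
  [0,0,6,0,0,0,0.3],
  [0,0,10,0,0,0,0.3],
])

```text
time_s: 13.4
ee_pos: [694.3, 0.3, 95.5]
ee_rot: [-179.9, 0.0, 70.3]
force: [-0.6, -0.3, -3.6]
gripper_width: 44.7
gripper_force: 40.0
```

Emit:
step_arm([
  [0,0,10,0,0,0,0.3],
  [0,0,10,0,0,0,0.3],
  [0,0,10,0,0,0,0.3],
  [0,0,10,0,0,0,0.3],
  [0,0,10,0,0,0,0.3],
  [0,0,10,0,0,0,0.3],
  [0,0,6,0,0,0,0.3],
  [0,0,2,0,0,0,0.3],
])

```text
time_s: 14.4
ee_pos: [694.5, 0.2, 95.6]
ee_rot: [-180.0, 0.1, 2.6]
force: [-0.1, -0.5, -3.6]
gripper_width: 44.7
gripper_force: 40.0
```

Emit:
step_arm([
  [0,0,0,-10,12,0,0.3],
  [0,0,0,-20,25,0,0.3],
  [0,0,0,-24,29,0,0.3],
  [0,0,0,-24,29,0,0.3],
  [0,0,0,-21,26,0,0.3],
  [0,0,0,-16.2,20.3,0,0.3],
  [0,0,0,0,0,0,0.3],
  [0,0,0,0,0,0,0.3],
])

```text
time_s: 15.4
ee_pos: [586.7, -146.3, 97.1]
ee_rot: [-180.0, -0.0, 2.7]
force: [0.8, -0.3, -2.6]
gripper_width: 44.7
gripper_force: 40.0
```

Run:
```python
from h import *
f=wrist("w5"); delta(587,-146.3,21.5,2.7)
```

```text
t 15.45 pos [ 586.9 -146.    97. ] rot [-180.    -0.     2.7] w 44.6 gf 40.0 F [-0.3 -0.4 -3. ]
turn z 0.0 (first), shift then:  [ 0.   0.3 75.5]
```

View pics/w5.png

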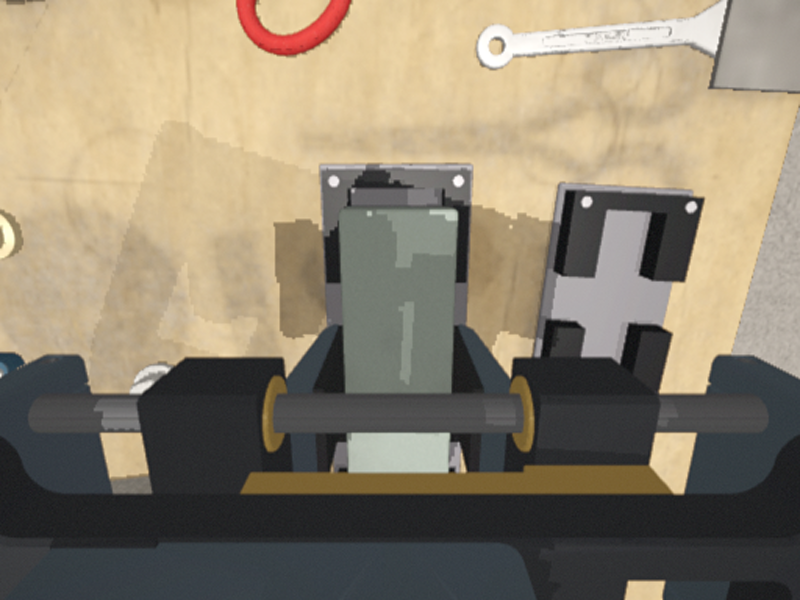

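The stone hangs level at (399,208)–(399,470), straight along the tray and centred between the far screws at (334,181) and (458,181). Lowering.

Emit:
step_arm([
  [0,0,0,0,0.3,10,0.3],
  [0,0,0,0,0,18,0.3],
  [0,0,0,0,0,18,0.3],
  [0,0,0,0,0,14,0.3],
  [0,0,0,0,0,9,0.3],
  [0,0,0,0,0,5.5,0.3],
  [0,0,0,0,0,0,0.3],
  [0,0,0,0,0,0,0.3],
])

```text
time_s: 16.45
ee_pos: [587.2, -146.7, 23.0]
ee_rot: [180.0, -0.1, 2.7]
force: [0.3, 0.3, -2.9]
gripper_width: 44.6
gripper_force: 40.0
```

Emit:
step_arm([
  [0,0,0,0,0,1.5,0.3],
  [0,0,0,0,0,1.5,0.3],
  [0,0,0,0,0,1.5,0.3],
  [0,0,0,0,0,0,0.3],
  [0,0,0,0,0,0,0.3],
  [0,0,0,0,0,0,0.3],
  [0,0,0,0,0,0,0.3],
  [0,0,0,0,0,0,0.3],
])

```text
time_s: 17.45
ee_pos: [587.0, -146.8, 19.3]
ee_rot: [180.0, -0.1, 2.7]
force: [-2.3, 1.8, 5.6]
gripper_width: 44.4
gripper_force: 45.0
```

Emit:
step_arm([
  [0,0,0,0,0,0,0.65],
  [0,0,0,0,0,0,0.65],
  [0,0,0,0,0,0,0.65],
  [0,0,0,0,0,0,0.65],
  [0,0,0,0,0,-10,0.65],
  [0,0,0,0,0,-30,0.65],
  [0,0,0,0,0,-40,0.65],
  [0,0,0,0,0,-40,0.65],
])

```text
time_s: 18.45
ee_pos: [586.8, -146.5, 139.6]
ee_rot: [180.0, -0.0, 2.7]
force: [0.2, -0.0, 0.1]
gripper_width: 59.1
gripper_force: 0.0
```

Run:
```python
from h import *
f=wrist("w6"); delta(587,-146.3,140,2.7)
```

```text
t 18.5 pos [ 590.  -147.4  145.7] rot [179.8  -0.6   2.7] w 59.6 gf 0.0 F [ 2.3 -0.7  3.1]
turn z -0.0 (first), shift then:  [-3.  -1.2  5.7]
```

View pics/w6.png

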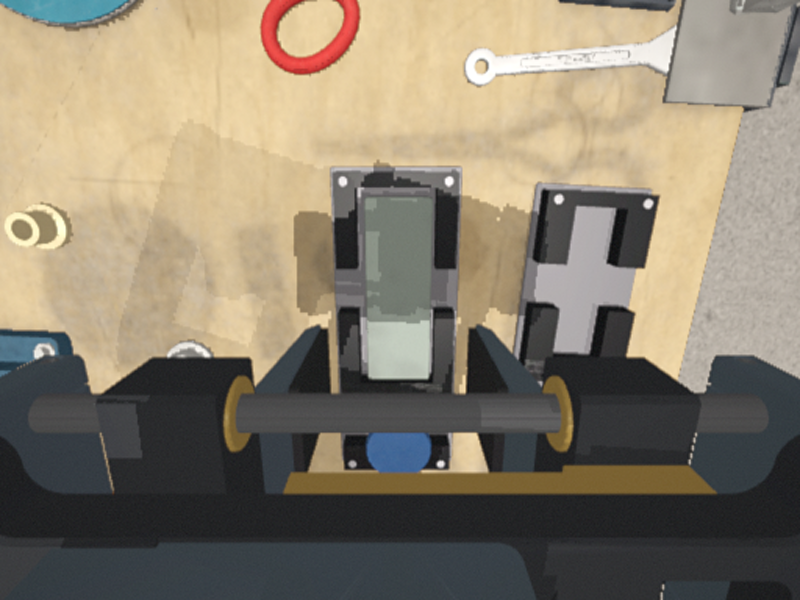

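The stone lies flat in its pocket, (362–432, 193–380), with an even gap all round. The tub's lid is at (398,452) in the well. Next is the stick.

Emit:
step_arm([
  [0,0,0,-24.1,-28.3,0,0.5],
  [0,0,0,-24.1,-28.3,0,0.5],
  [0,0,0,-24.1,-28.3,0,0.5],
  [0,0,0,-24.1,-28.3,0,0.5],
  [0,0,0,-24.1,-28.3,0,0.5],
  [0,0,0,-24.1,-28.3,0,0.5],
  [0,0,-6,0,0,0,0.5],
  [0,0,-10,0,0,0,0.5],
])

```text
time_s: 19.5
ee_pos: [434.3, 16.7, 138.6]
ee_rot: [180.0, -0.1, 19.0]
force: [0.2, 0.0, -0.0]
gripper_width: 45.7
gripper_force: 0.0
```

Emit:
step_arm([
  [0,0,-10.5,0,0,0,0.5],
  [0,0,-10.5,0,0,0,0.5],
  [0,0,-10.5,0,0,0,0.5],
  [0,0,-10.5,0,0,0,0.5],
  [0,0,-10.5,0,0,0,0.5],
  [0,0,-10.5,0,0,0,0.5],
  [0,0,-10,0,0,0,0.5],
  [0,0,-8,0,0,0,0.5],
])

```text
time_s: 20.5
ee_pos: [434.5, 16.3, 138.4]
ee_rot: [179.9, 0.0, 100.0]
force: [0.5, 0.3, 0.2]
gripper_width: 45.2
gripper_force: 0.0
```

Run:
```python
from h import *
f=wrist("w7"); delta(434.8,16.5,15,99.7)
```

```text
t 20.55 pos [434.5  16.3 138.3] rot [179.9   0.  100.1] w 45.5 gf 0.0 F [-0.3 -0.4 -1.3]
turn z 0.4 (first), shift then:  [  0.2   0.4 123.3]
```

View pics/w7.png

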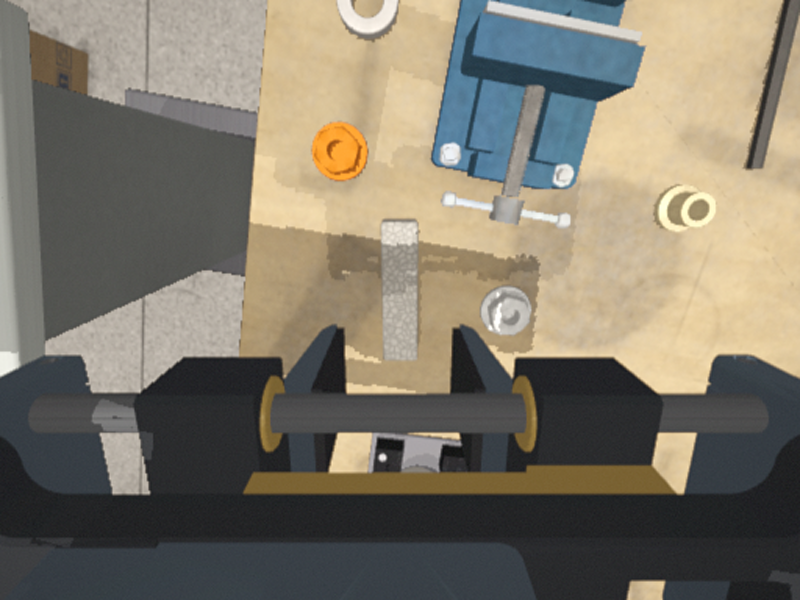

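The stick is centred between the fingers at (400,290) and straight, with its ends at v 219 and 360. The silver nut at (505,310) is clear; it is the only silver one, with an orange look-alike at (340,150).

Emit:
step_arm([
  [0,0,0.4,0.2,0.4,25,0.5],
  [0,0,0,0,0,30,0.5],
  [0,0,0,0,0,30,0.5],
  [0,0,0,0,0,24,0.5],
  [0,0,0,0,0,15,0.5],
  [0,0,0,0,0,0,0.5],
  [0,0,0,0,0,0,0.1],
  [0,0,0,0,0,0,0.1],
], force=25)

```text
time_s: 21.55
ee_pos: [435.4, 16.5, 14.7]
ee_rot: [179.9, 0.0, 99.3]
force: [-0.3, 0.4, 0.3]
gripper_width: 28.3
gripper_force: 0.0
```

Emit:
step_arm([
  [0,0,0,0,0,0,0.1],
  [0,0,0,0,0,0,0.1],
  [0,0,0,0,0,0,0.1],
  [0,0,0,0,0,0,0.1],
  [0,0,0,0,0,-15,0.1],
  [0,0,0,0,0,-25,0.1],
  [0,0,0,0,0,-25,0.1],
  [0,0,0,0,0,-20,0.1],
])

```text
time_s: 22.55
ee_pos: [434.5, 16.5, 99.7]
ee_rot: [180.0, 0.0, 99.3]
force: [-0.8, -0.1, -1.5]
gripper_width: 24.7
gripper_force: 24.9
```

Emit:
step_arm([
  [0,0,5,0,0,0,0.1],
  [0,0,10,0,0,0,0.1],
  [0,0,10,0,0,0,0.1],
  [0,0,10,0,0,0,0.1],
  [0,0,10,0,0,0,0.1],
  [0,0,10,0,0,0,0.1],
  [0,0,10,0,0,0,0.1],
  [0,0,10,0,0,0,0.1],
])

```text
time_s: 23.55
ee_pos: [434.1, 16.5, 98.7]
ee_rot: [-180.0, 0.1, 24.0]
force: [0.5, 0.2, -1.5]
gripper_width: 24.9
gripper_force: 24.9
```

Emit:
step_arm([
  [0,0,10,0,0,0,0.1],
  [0,0,10,0,0,0,0.1],
  [0,0,4.9,0,0,0,0.1],
  [0,0,0,0,0,0,0.1],
  [0,0,0,0,0,0,0.1],
  [0,0,0,0,0,0,0.1],
  [0,0,0,0,0,0,0.1],
  [0,0,0,0,0,0,0.1],
])

```text
time_s: 24.55
ee_pos: [434.7, 16.5, 98.9]
ee_rot: [180.0, -0.0, -0.6]
force: [0.5, 0.3, -0.4]
gripper_width: 25.0
gripper_force: 24.9
```

Run:
```python
from h import *
delta(595.5,-281.5,100,-0.2)
```

```text
t 24.55 pos [434.7  16.5  98.9] rot [180.   -0.   -0.6] w 25.0 gf 24.9 F [ 0.5  0.3 -0.4]
turn z -0.4 (first), shift then:  [161.9 297.5  -1.1]
```

Emit:
step_arm([
  [0,0,-0.4,10,20,0,0.1],
  [0,0,0,20,36,0,0.1],
  [0,0,0,24,44,0,0.1],
  [0,0,0,24,44,0,0.1],
  [0,0,0,24,44,0,0.1],
  [0,0,0,24,44,0,0.1],
  [0,0,0,21,40,0,0.1],
  [0,0,0,14.9,25.5,0,0.1],
])

```text
time_s: 25.55
ee_pos: [596.0, -283.8, 98.5]
ee_rot: [180.0, -0.0, -0.3]
force: [-0.3, -0.1, -1.2]
gripper_width: 24.7
gripper_force: 24.9
```

Emit:
step_arm([
  [0,0,0,0,0,0,0.1],
  [0,0,0,0,0,5,0.1],
  [0,0,0,0,0,10,0.1],
  [0,0,0,0,0,10,0.1],
  [0,0,0,0,0,10,0.1],
  [0,0,0,0,0,5,0.1],
  [0,0,0,0,0,0,0.1],
  [0,0,0,0,0,0,0.1],
])

```text
time_s: 26.55
ee_pos: [595.6, -281.8, 59.3]
ee_rot: [180.0, -0.0, -0.2]
force: [0.4, -0.6, -1.4]
gripper_width: 24.6
gripper_force: 24.9
```

Run:
```python
from h import *
f=wrist("w8"); delta(595.5,-281.5,21,-0.2)
```

```text
t 26.6 pos [ 595.6 -281.9   59.4] rot [ 1.8e+02 -1.0e-01 -2.0e-01] w 24.9 gf 24.9 F [ 0.2 -0.5 -0.9]
turn z -0.0 (first), shift then:  [-0.1 -0.4 38.4]
```

View pics/w8.png

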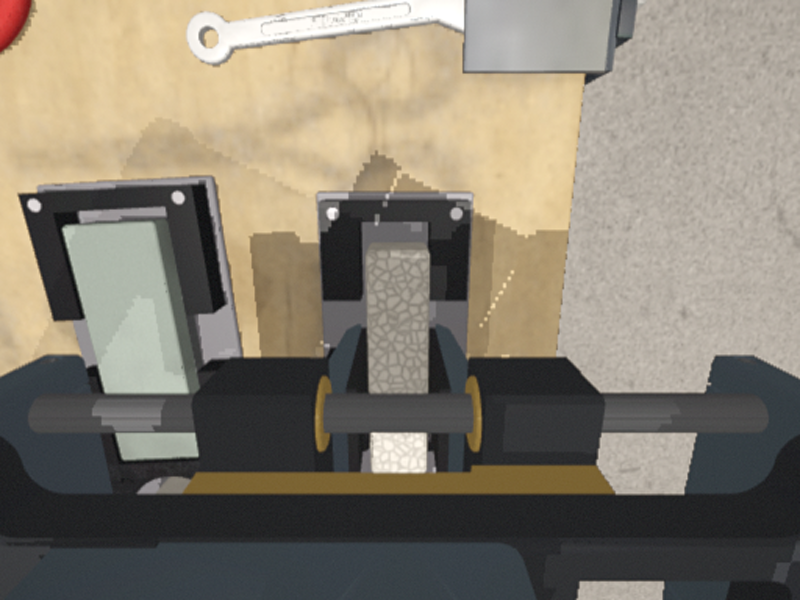

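The stick is at (398,350), straight along the wheel tray and centred over the pocket, whose walls are at u 362 and 430. Lowering and releasing.

Emit:
step_arm([
  [0,0,0,0,-0.4,8,0.1],
  [0,0,0,0,0,10,0.1],
  [0,0,0,0,0,8,0.1],
  [0,0,0,0,0,6,0.1],
  [0,0,0,0,0,4,0.1],
  [0,0,0,0,0,2,0.1],
  [0,0,0,0,0,2,0.1],
  [0,0,0,0,0,0,0.1],
])

```text
time_s: 27.6
ee_pos: [595.5, -281.4, 19.7]
ee_rot: [180.0, -0.0, -0.2]
force: [-0.4, 2.0, 3.5]
gripper_width: 24.8
gripper_force: 27.4
```

Emit:
step_arm([
  [0,0,0,0,0,0,0.1],
  [0,0,0,0,0,0,0.1],
  [0,0,0,0,0,0,0.1],
  [0,0,0,0,0,0,0.42],
  [0,0,0,0,0,0,0.42],
  [0,0,0,0,0,0,0.42],
  [0,0,0,0,0,0,0.42],
  [0,0,0,0,0,0,0.42],
])

```text
time_s: 28.6
ee_pos: [596.1, -281.9, 20.0]
ee_rot: [179.9, -0.1, -0.2]
force: [-1.6, -0.1, 7.1]
gripper_width: 38.1
gripper_force: 3.5
```

Emit:
step_arm([
  [0,0,0,0,0,-10,0.42],
  [0,0,0,0,0,-20,0.42],
  [0,0,0,0,0,-30,0.42],
  [0,0,0,0,0,-30,0.42],
  [0,0,0,0,0,-30,0.42],
  [0,0,0,0,0,-10,0.42],
  [0,0,0,0,0,0,0.42],
  [0,0,0,0,0,0,0.42],
])

```text
time_s: 29.6
ee_pos: [594.5, -280.9, 147.3]
ee_rot: [-179.9, 0.1, -0.2]
force: [0.1, 0.0, 0.6]
gripper_width: 38.6
gripper_force: 0.0
```

Run:
```python
from h import *
f=wrist("w9"); delta(383.8,191.2,150,-0.2)
```

```text
t 29.65 pos [ 594.6 -280.9  147.3] rot [-179.9    0.2   -0.2] w 38.4 gf 0.0 F [ 0.3  0.6 -0.7]
turn z -0.0 (first), shift then:  [-212.4 -471.3   -2.7]
```

View pics/w9.png

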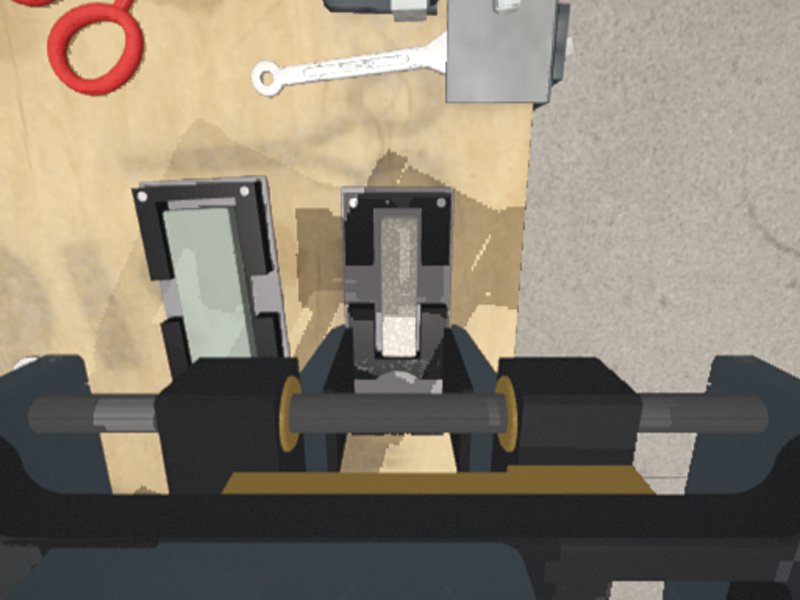

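The stick lies flat in its pocket at (398,285). The fingertips stood on the tray rim (z ≈ 20, 7 N), so they don't enter the channel freely. I'll grip the ring high and let it down into the well from there. Now to the ring, measured numerically.

Emit:
step_arm([
  [0,0,0,-17.7,-39.3,0,0.65],
  [0,0,0,-17.7,-39.3,0,0.65],
  [0,0,0,-17.7,-39.3,0,0.65],
  [0,0,0,-17.7,-39.3,0,0.65],
  [0,0,0,-17.7,-39.3,0,0.65],
  [0,0,0,-17.7,-39.3,0,0.65],
  [0,0,0,-17.7,-39.3,0,0.65],
  [0,0,0,-17.7,-39.3,0,0.65],
])

```text
time_s: 30.65
ee_pos: [453.7, 34.8, 148.1]
ee_rot: [180.0, 0.1, -0.2]
force: [-0.2, 0.3, 0.4]
gripper_width: 59.3
gripper_force: 0.0
```

Emit:
step_arm([
  [0,0,0,-17.7,-39.3,0,0.65],
  [0,0,0,-17.7,-39.3,0,0.65],
  [0,0,0,-17.7,-39.3,0,0.65],
  [0,0,0,-17.7,-39.3,0,0.65],
  [0,0,0,0,0,0,0.65],
  [0,0,0,0,0,0,0.65],
  [0,0,0,0,0,0,0.65],
  [0,0,0,0,0,0,0.65],
])

```text
time_s: 31.65
ee_pos: [385.1, 190.3, 148.8]
ee_rot: [180.0, 0.0, -0.3]
force: [-1.0, -0.9, -0.3]
gripper_width: 59.5
gripper_force: 0.0
```

Run:
```python
from seg import *
f=wrist("w10"); delta(383.8,191.2,5,-0.2)
u=proj(f,[383.8,191.2,11])/.64; print("ring expected at",u)
try: print(seg(f,(u[0],u[1],45,40),11))
except Exception as e: print(e)
```

```text
t 31.7 pos [385.  190.5 148.9] rot [180.    0.   -0.3] w 59.1 gf 0.0 F [ 0.4 -0.4 -0.7]
turn z -0.1 (first), shift then:  [ -1.2  -0.7 143.9]
ring expected at [394.98459296 287.63638815]
(array([385.1, 192.7]), array([36.7, 37.7]), 179.7)
```

Emit:
step_arm([
  [0,0,0,0,-1.5,30,0.65],
  [0,0,0,0,0,35,0.65],
  [0,0,0,0,0,35,0.65],
  [0,0,0,0,0,25,0.65],
  [0,0,0,0,0,13,0.65],
  [0,0,0,0,0,6,0.65],
  [0,0,0,0,0,0,0.65],
  [0,0,0,0,0,0,0.65],
], force=20)

```text
time_s: 32.7
ee_pos: [385.4, 192.9, 5.6]
ee_rot: [-180.0, -0.1, -0.2]
force: [0.1, 0.0, 0.1]
gripper_width: 59.4
gripper_force: 0.0
```

Emit:
step_arm([
  [0,0,0,0,0,0,0.3],
  [0,0,0,0,0,0,0.3],
  [0,0,0,0,0,0,0.3],
  [0,0,0,0,0,0,0.3],
  [0,0,0,0,0,0,0.3],
  [0,0,0,0,0,0,0.3],
  [0,0,0,0,0,0,0.3],
  [0,0,0,0,0,0,0.3],
])

```text
time_s: 33.7
ee_pos: [384.9, 192.7, 5.1]
ee_rot: [-180.0, -0.0, -0.2]
force: [-1.1, -1.9, 5.4]
gripper_width: 35.6
gripper_force: 20.0
```

Emit:
step_arm([
  [0,0,0,0,0,-5,0.3],
  [0,0,0,0,0,-10,0.3],
  [0,0,0,0,0,-15,0.3],
  [0,0,0,0,0,-20,0.3],
  [0,0,0,0,0,-20,0.3],
  [0,0,0,0,0,-20,0.3],
  [0,0,0,0,0,0,0.3],
  [0,0,0,0,0,0,0.3],
])

```text
time_s: 34.7
ee_pos: [384.2, 192.4, 94.5]
ee_rot: [180.0, 0.0, -0.2]
force: [0.4, 0.6, -0.8]
gripper_width: 35.6
gripper_force: 20.0
```

Run:
```python
from h import *
f=wrist(); s=grab_frame("scene"); delta(506.5,-281.2,100,-0.2)
u=proj(s,[385,192.7,90]); print(u)
u0,v0=np.clip(u-[50,40],0,[412,304]).astype(int)
a=cv2.resize(s["image"][v0:v0+80,u0:u0+100],(400,320),interpolation=cv2.INTER_CUBIC)
b=cv2.resize(f["image"][180:300,170:330],(400,300),interpolation=cv2.INTER_CUBIC)
cv2.imwrite("pics/ring.png",np.hstack([a[:300],b]))
```

```text
t 34.8 pos [384.  192.3  94.1] rot [ 1.8e+02  1.0e-01 -2.0e-01] w 35.3 gf 20.0 F [-0.1  0.  -0.3]
turn z -0.0 (first), shift then:  [124.1 473.1  -5.9]
[224.8686407  235.24587171]
```

View pics/ring.png

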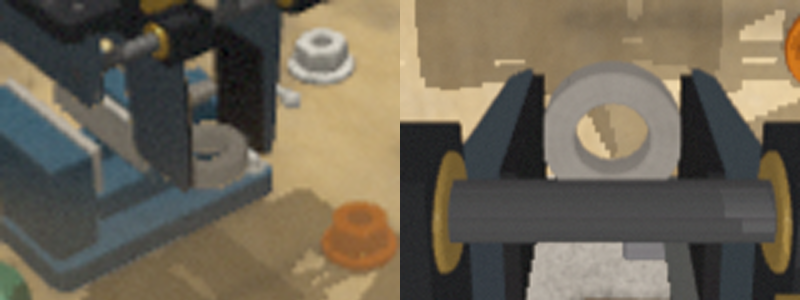

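Run:
```python
from h import *
f=wrist(); s=state(); im=f["image"]
# crop px of ring: outer circle left/right edges u 545,680 ; top v 62 ; hole (575..650, 103..158)
def px(u,v): return 170+(u-400)*.4,180+v*.4
z=s["ee_pos"][2]+6
for n,p in dict(left=(545,125),right=(680,125),top=(612,62),holeL=(575,130),holeR=(650,130),holeT=(612,103),holeB=(612,158)).items():
    print(n,np.round(onplane(f,*px(*p),z)-s["ee_pos"],1))
```

```text
left [ 3.2 16.6  6. ]
right [  3.  -19.1   6. ]
top [20.6 -1.2  6. ]
holeL [1.7 8.7 6. ]
holeR [  1.6 -11.2   6. ]
holeT [ 9.3 -1.1  6. ]
holeB [-6.4 -1.1  6. ]
```

The ring is held level between the fingers: left crop at (215,155), right crop with its hole at (612,130). It is centred to within about 1.5 mm. Carrying it to the well.

Emit:
step_arm([
  [0,0,0,0,10,-15,0.3],
  [0,0,0,10,30,-10,0.3],
  [0,0,0,10,40,0,0.3],
  [0,0,0,10,40,0,0.3],
  [0,0,0,12,40,0,0.3],
  [0,0,0,12,40,0,0.3],
  [0,0,0,12,40,0,0.3],
  [0,0,0,12,40,0,0.3],
])

```text
time_s: 35.85
ee_pos: [461.6, -89.0, 119.2]
ee_rot: [-180.0, 0.1, -0.2]
force: [-0.0, 0.0, -0.2]
gripper_width: 36.0
gripper_force: 20.0
```

Emit:
step_arm([
  [0,0,0,12,45,0,0.3],
  [0,0,0,12,45,0,0.3],
  [0,0,0,12,45,10,0.3],
  [0,0,0,5,38,15,0.3],
  [0,0,0,3,20.5,15,0.3],
  [0,0,0,0,0,0,0.3],
  [0,0,0,0,0,0,0.3],
  [0,0,0,0,0,0,0.3],
])

```text
time_s: 36.85
ee_pos: [505.1, -280.3, 80.6]
ee_rot: [180.0, -0.0, -0.1]
force: [0.6, 0.6, -1.5]
gripper_width: 35.8
gripper_force: 20.0
```

Run:
```python
from h import *
f=wrist("w11"); delta(506,-281.2,21,-0.2); s=state()
```

```text
t 36.9 pos [ 505.2 -280.4   80.6] rot [ 1.8e+02 -0.0e+00 -1.0e-01] w 35.8 gf 20.0 F [ 0.   0.3 -0.4]
turn z 0.1 (first), shift then:  [ 0.8  0.8 59.6]
```

Emit:
step_arm([
  [0,0,0,0.8,0.8,12,0.3],
  [0,0,0,0,0,15,0.3],
  [0,0,0,0,0,13,0.3],
  [0,0,0,0,0,9,0.3],
  [0,0,0,0,0,6,0.3],
  [0,0,0,0,0,4,0.3],
  [0,0,0,0,0,0,0.3],
  [0,0,0,0,0,0,0.3],
])

```text
time_s: 37.9
ee_pos: [505.9, -282.3, 21.3]
ee_rot: [180.0, -0.0, -0.2]
force: [0.1, -0.2, -1.2]
gripper_width: 35.6
gripper_force: 20.0
```

Emit:
step_arm([
  [0,0,0,0,0,1,0.3],
  [0,0,0,0,0,1,0.3],
  [0,0,0,0,0,1,0.3],
  [0,0,0,0,0,1,0.3],
  [0,0,0,0,0,0,0.3],
  [0,0,0,0,0,0,0.3],
  [0,0,0,0,0,0,0.3],
  [0,0,0,0,0,0,0.3],
])

```text
time_s: 38.9
ee_pos: [506.1, -282.4, 19.7]
ee_rot: [179.9, -0.1, -0.2]
force: [-3.3, 3.2, 16.4]
gripper_width: 35.6
gripper_force: 28.6
```

Emit:
step_arm([
  [0,0,0,-0.7,0,0,0.3],
  [0,0,0,-0.7,0,0,0.3],
  [0,0,0,-0.7,0,0,0.3],
  [0,0,0,-0.7,0,0,0.3],
  [0,0,0,0,0,0,0.3],
  [0,0,0,0,0,0,0.3],
  [0,0,0,0,0,0,0.3],
  [0,0,0,0,0,0,0.3],
])

```text
time_s: 39.9
ee_pos: [505.8, -282.4, 19.9]
ee_rot: [179.9, -0.4, -0.3]
force: [2.7, 3.8, 12.7]
gripper_width: 36.1
gripper_force: 27.1
```

Emit:
step_arm([
  [0,0,0,1.5,-0.5,-2.5,0.3],
  [0,0,0,1.3,-0.5,0,0.3],
  [0,0,0,0,0,0,0.3],
  [0,0,0,0,0,0,0.3],
  [0,0,0,0,0,0,0.52],
  [0,0,0,0,0,0,0.52],
  [0,0,0,0,0,0,0.52],
  [0,0,0,0,0,0,0.52],
])

```text
time_s: 40.9
ee_pos: [506.1, -281.8, 20.1]
ee_rot: [179.9, -0.1, -0.2]
force: [0.3, 0.1, 5.7]
gripper_width: 47.4
gripper_force: 3.0
```

Emit:
step_arm([
  [0,0,0,0,0,-5,0.52],
  [0,0,0,0,0,-20,0.52],
  [0,0,0,0,0,-30,0.52],
  [0,0,0,-10,0,-30,0.52],
  [0,0,0,-50,0,-10,0.52],
  [0,0,0,-40,0,0,0.52],
  [0,0,0,0,0,0,0.52],
  [0,0,0,0,0,0,0.52],
])

```text
time_s: 41.9
ee_pos: [406.3, -281.0, 114.6]
ee_rot: [180.0, -0.1, -0.2]
force: [-0.8, -0.4, 0.9]
gripper_width: 47.9
gripper_force: 0.0
```

Run:
```python
from h import *
f=wrist("w12"); delta(517,12,150,-0.2)
u=proj(f,[506.5,-281,10]); print(u)
u0,v0=np.clip(u-[80,60],0,[352,264]).astype(int)
c=f["image"][v0:v0+120,u0:u0+160]; cv2.imwrite("pics/well.png",cv2.resize(c,(640,480),interpolation=cv2.INTER_CUBIC)); print(u0,v0)
```

```text
t 41.95 pos [ 406.6 -281.   114.5] rot [180.   -0.   -0.2] w 47.7 gf 0.0 F [-0.9  0.3  0.2]
turn z -0.0 (first), shift then:  [ 109.4 -293.4  -35.5]
[252.89217891  89.54784117]
172 29
```

View pics/well.png

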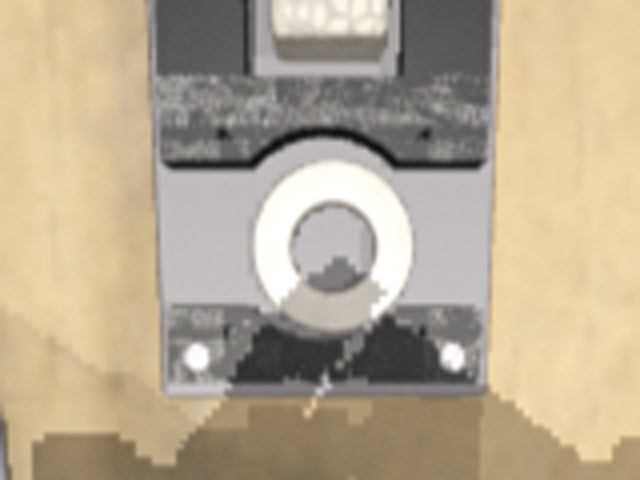

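The ring lies flat in the well. In the crop its centre is (333,245), with the rim symmetric and the tray's near screws at (197,357) and (453,357). Next I measure its centre and go to the nut.

Emit:
step_arm([
  [0,0,0,13.7,-36.7,-4.4,0.52],
  [0,0,0,13.7,-36.7,-4.4,0.52],
  [0,0,0,13.7,-36.7,-4.4,0.52],
  [0,0,0,13.7,-36.7,-4.4,0.52],
  [0,0,0,13.7,-36.7,-4.4,0.52],
  [0,0,0,13.7,-36.7,-4.4,0.52],
  [0,0,0,13.7,-36.7,-4.4,0.52],
  [0,0,0,13.7,-36.7,-4.4,0.52],
])

```text
time_s: 42.95
ee_pos: [517.8, 14.4, 149.5]
ee_rot: [180.0, -0.0, -0.2]
force: [-0.1, 0.0, 0.3]
gripper_width: 47.6
gripper_force: 0.0
```

Run:
```python
from seg import *
# ring centre from the previous still (camera pose rebuilt from measured TCP then)
f=wrist(); d=np.array(f["origin"])-state()["ee_pos"]
g=dict(f); g["origin"]=np.array([406.6,-281.0,114.5])+d
print("ring",[onplane(g,172+a/4,29+b/4,15).round(1)[:2] for a,b in((333,245),(255,245),(413,245),(333,160),(333,330))], "screws",[onplane(g,172+a/4,29+b/4,20).round(1)[:2] for a,b in((197,357),(453,357))])
delta(517,12,8,-0.2)
u=proj(f,[517,12,10])/.64; print(u,seg(f,(u[0],u[1],48,40),3))
u0,v0=(u*.64-[40,30]).astype(int); c=f["image"][v0:v0+60,u0:u0+80]
cv2.imwrite("pics/nut.png",cv2.resize(c,(640,480),interpolation=cv2.INTER_CUBIC)); print(u0,v0)
```

```text
ring [array([ 503.4, -286.8]), array([ 503.4, -268.5]), array([ 503.3, -305.6]), array([ 521.7, -286.8]), array([ 484.3, -286.8])] screws [array([ 478.1, -254.6]), array([ 478. , -315.1])]
t 43.0 pos [520.   18.2 150.1] rot [-1.798e+02 -2.000e-01 -1.000e-01] w 47.3 gf 0.0 F [2.4 3.5 1.9]
turn z 0.1 (first), shift then:  [ -3.    6.2 142.1]
[399.33833489 286.55815971] (array([517. ,  11.9]), array([37.4, 38.1]), 179.8)
215 153
```

View pics/nut.png

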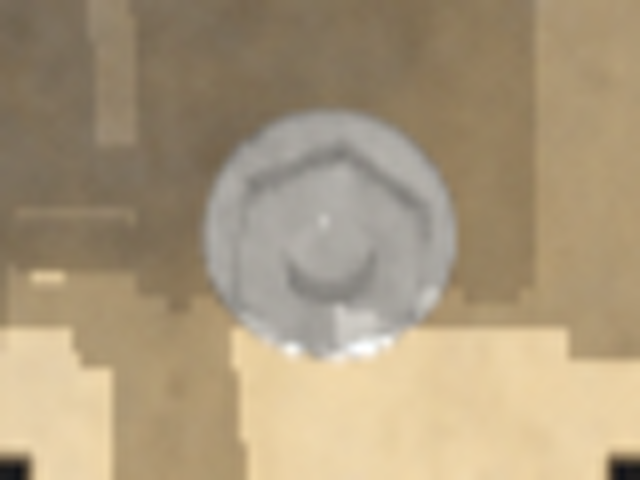

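The silver nut stands on its flange, centred in the crop at (332,235), with its flats facing left and right (u 240 and 428). Closing along y therefore meets the flats. World position is (517.0, 11.9), flange size 38 mm as it should be.

Emit:
step_arm([
  [0,0,0,0,0,0,0.52],
  [0,0,0,0,0,0,0.52],
  [0,0,0,0,0,0,0.52],
  [0,0,0,0,0,0,0.52],
  [0,0,0,0,0,0,0.52],
  [0,0,0,0,0,0,0.52],
  [0,0,0,0,0,0,0.52],
  [0,0,0,0,0,0,0.52],
])

```text
time_s: 44.0
ee_pos: [516.4, 12.5, 149.6]
ee_rot: [180.0, -0.0, -0.2]
force: [0.3, 0.5, -0.2]
gripper_width: 47.3
gripper_force: 0.0
```

Run:
```python
from seg import *
f=wrist(); delta(517,12,8,-0.2)
u=proj(f,[517,12,10])/.64; print(u,seg(f,(u[0],u[1],48,40),3))
```

```text
t 44.05 pos [516.4  12.5 149.7] rot [180.   -0.   -0.2] w 47.5 gf 0.0 F [ 0.3 -0.1  0.6]
turn z -0.0 (first), shift then:  [  0.6   0.5 141.7]
[396.76606466 284.66525681] (array([517.4,  11.9]), array([37.3, 37.7]), 89.8)
```

Emit:
step_arm([
  [0,0,0,0.6,0.5,30,0.52],
  [0,0,0,0,0,35,0.52],
  [0,0,0,0,0,35,0.52],
  [0,0,0,0,0,24,0.52],
  [0,0,0,0,0,12,0.52],
  [0,0,0,0,0,5.7,0.52],
  [0,0,0,0,0,0,0.52],
  [0,0,0,0,0,0,0.1],
], force=20)

```text
time_s: 45.05
ee_pos: [517.7, 11.9, 8.8]
ee_rot: [180.0, -0.1, -0.2]
force: [0.2, -0.5, -0.4]
gripper_width: 40.1
gripper_force: 0.0
```

Emit:
step_arm([
  [0,0,0,0,0,0,0.1],
  [0,0,0,0,0,0,0.1],
  [0,0,0,0,0,0,0.1],
  [0,0,0,0,0,0,0.1],
  [0,0,0,0,0,-15,0.1],
  [0,0,0,0,0,-25,0.1],
  [0,0,0,0,0,-30,0.1],
  [0,0,0,0,0,-20,0.1],
])

```text
time_s: 46.05
ee_pos: [517.4, 11.9, 99.8]
ee_rot: [180.0, -0.1, -0.2]
force: [0.6, -0.1, -1.1]
gripper_width: 26.7
gripper_force: 20.0
```

Run:
```python
from h import *
delta(505.7,-282,70,-0.2)
```

```text
t 46.05 pos [517.4  11.9  99.8] rot [ 1.8e+02 -1.0e-01 -2.0e-01] w 26.7 gf 20.0 F [ 0.6 -0.1 -1.1]
turn z -0.0 (first), shift then:  [-10.6 293.9  29.8]
```

Emit:
step_arm([
  [0,0,0,-1.2,20,0,0.1],
  [0,0,0,-1.5,45,0,0.1],
  [0,0,0,-1.5,45,0,0.1],
  [0,0,0,-1.5,45,0,0.1],
  [0,0,0,-1.5,45,0,0.1],
  [0,0,0,-1.5,45,0,0.1],
  [0,0,0,-1,30,0,0.1],
  [0,0,0,-0.5,18.4,0,0.1],
])

```text
time_s: 47.05
ee_pos: [505.4, -282.8, 98.3]
ee_rot: [180.0, -0.0, -0.3]
force: [-0.2, 0.2, -2.2]
gripper_width: 26.7
gripper_force: 20.0
```

Emit:
step_arm([
  [0,0,0,0,0,0,0.1],
  [0,0,0,0,0,10,0.1],
  [0,0,0,0,0,15,0.1],
  [0,0,0,0,0,15,0.1],
  [0,0,0,0,0,10,0.1],
  [0,0,0,0,0,0,0.1],
  [0,0,0,0,0,0,0.1],
  [0,0,0,0,0,0,0.1],
])

```text
time_s: 48.05
ee_pos: [506.1, -281.7, 48.5]
ee_rot: [180.0, -0.1, -0.2]
force: [0.9, 0.2, -1.3]
gripper_width: 26.4
gripper_force: 20.0
```

Run:
```python
from h import *
delta(506.2,-281.5,23.5,-0.2)
```

```text
t 48.05 pos [ 506.1 -281.7   48.5] rot [ 1.8e+02 -1.0e-01 -2.0e-01] w 26.4 gf 20.0 F [ 0.9  0.2 -1.3]
turn z -0.0 (first), shift then:  [ 0.1 -0.2 25. ]
```

Emit:
step_arm([
  [0,0,0,0,0,7,0.1],
  [0,0,0,0,0,6,0.1],
  [0,0,0,0,0,5,0.1],
  [0,0,0,0,0,4,0.1],
  [0,0,0,0,0,2.5,0.1],
  [0,0,0,0,0,0,0.1],
  [0,0,0,0,0,0,0.1],
  [0,0,0,0,0,0,0.1],
])

```text
time_s: 49.05
ee_pos: [505.8, -281.5, 23.6]
ee_rot: [180.0, -0.0, -0.2]
force: [-0.5, 0.1, 1.2]
gripper_width: 26.3
gripper_force: 20.0
```

Emit:
step_arm([
  [0,0,0,0,0,0,0.42],
  [0,0,0,0,0,0,0.42],
  [0,0,0,0,0,0,0.42],
  [0,0,0,0,0,0,0.42],
  [0,0,0,0,0,-10,0.42],
  [0,0,0,0,0,-30,0.42],
  [0,0,0,0,0,-40,0.42],
  [0,0,0,0,0,-40,0.42],
])

```text
time_s: 50.05
ee_pos: [505.7, -281.4, 145.3]
ee_rot: [180.0, -0.0, -0.2]
force: [0.4, -0.8, -0.7]
gripper_width: 38.3
gripper_force: 0.0
```

Emit:
step_arm([
  [0,0,0,-10,30,-10,0.42],
  [0,0,0,-30,50,-10,0.42],
  [0,0,0,-30,50,-10,0.42],
  [0,0,0,-30,50,-10,0.42],
  [0,0,0,-30,30,0,0.42],
  [0,0,0,0,0,0,0.42],
  [0,0,0,0,0,0,0.42],
  [0,0,0,0,0,0,0.42],
])

```text
time_s: 51.05
ee_pos: [375.8, -490.0, 183.7]
ee_rot: [-180.0, -0.0, -0.1]
force: [-1.0, -0.6, 1.0]
gripper_width: 38.4
gripper_force: 0.0
```

Run:
```python
from seg import *
import pickle
t=grab_frame("top"); s=grab_frame("scene"); t0=pickle.load(open("top.pkl","rb"))
print(state()["force"])
a=cv2.resize(t["image"][125:245,285:400],(400,417),interpolation=cv2.INTER_CUBIC)
b=cv2.resize(s["image"][135:215,245:370],(400,256),interpolation=cv2.INTER_CUBIC)
b=cv2.copyMakeBorder(b,0,161,0,0,cv2.BORDER_CONSTANT); cv2.imwrite("pics/end.png",np.hstack([a,b]))
# known seated outlines of parts, predicted centre pixels in the top view crop
for n,p in dict(stone=(587,-146.3,26),jar=(478.1,-151.5,50),stick=(595.5,-281.5,29),nut=(506.5,-281.2,34)).items(): print(n,((proj(t,p)-[285,125])*3.478).round())
# bush and key must not have moved
d=cv2.absdiff(t["image"],t0["image"]).max(2)
print("diff bush",d[145:170,200:222].mean(),"key",d[132:152,138:200].mean())
```

```text
[-0.17234571 -0.49164508 -0.23637831]
stone [108. 159.]
jar [119. 319.]
stick [308. 148.]
nut [310. 278.]
diff bush 1.94 key 2.0725806451612905
```

View pics/end.png

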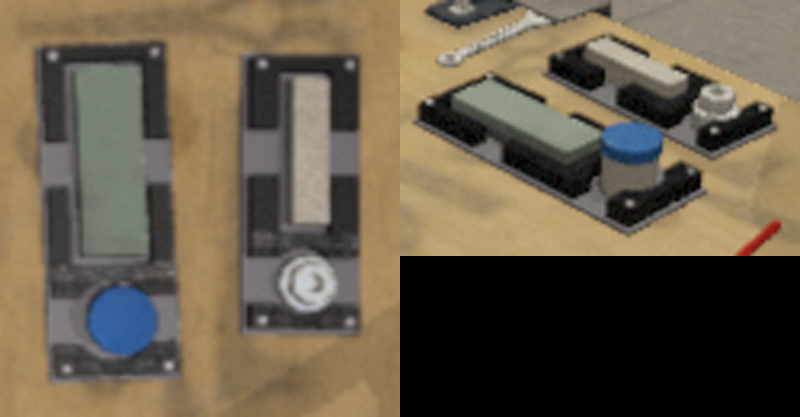

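The end view shows all five parts seated and level. In the left crop the stone is at (113,160), the tub at (122,320), the stick at (311,150) and the nut on its ring at (307,283). Each is within about 4 mm of its predicted pocket centre, and the nut was released at its seated height (z ≈ 15). The bush and hex key are unchanged and the arm is clear.

```bash
python3 -c "
from workcell import *
print(job_done())"
```

```text
the job is handed in; nothing more can be done
None
```

Both kits are made up and handed in at about 51 s: my last views showed all five parts seated, with the bush and hex key unmoved, but the hand-in returned no verdict.

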